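Open the chalk jar at the pool-room bar

TASK

The old chalk stub is lying in the wooden jar brace: drop it in the waste bin. Then stand the closed square jar down in the brace between the rails so it cannot turn, unscrew its tight cap, and finish while still gripping the cap, holding it level and still just above the open jar, clear of its mouth. Leave the jar standing in the brace and do not disturb the mug, the bottle or the coasters.

Things in the scene. Friction and masses are not known exactly. Their poses are not given: they have to be found in the camera images.
- stub: Worn chalk stub, a block 24 x 24 mm and 14 mm high, 15 g, lying on the board of the brace between its rails, flat, within 0.3 rad of square to them. Origin: centre of its underside; z up.
- brace: Oak jar brace fixed to the counter: board 120 (x) x 124 (y) x 6 mm; two rails along x, 24 wide, tops at z = 32 mm, leave a channel 76 mm wide centred on y = 0; a stop across its +x end has its inner face at x = +45 mm, the -x end is open. A jar set in squarely cannot turn. Origin: centre of the underside, channel floor at z = 6 mm; a jar centred on it stands well.
- jar: Closed square glass jar with chalk cubes inside, loose, 0.3 to 0.6 kg: body 70 x 70 mm, 80 mm high, then a round neck 47 mm across; 110 mm high with its cap on. Origin: centre of its underside; x and y square to its sides, z up. It can be carried by its cap. Standing free on the counter it would turn with the cap.
- cap: Round knurled steel screw cap on the jar, 65 mm across, 28 mm high, 60 g. Origin: centre of its lower rim, z up; top at z = 28 mm. Screwed home, its origin is 82 mm above the jar's. Tight (up to about 1 N m): grip it hard, 90 N is ample. It unscrews counter-clockwise seen from above, and need not be raised while it turns. Lifted before the threads disengage, it only lifts the jar.
- bin: Dark steel waste bin, fixed, open on top: 150 x 150 mm outside, walls 4 mm, 100 mm high. Origin: centre of its underside, z up.
- mug: White mug, 80 mm across, 90 mm high, a bystander. Origin: centre of its underside.
- bottle: Amber bottle, 66 mm across, 190 mm high, a bystander. Origin: centre of its underside.
- coasters: Stack of cork coasters, 96 mm across, 36 mm high, a bystander. Origin: centre of its underside.
- mouth (a point): Centre of the jar's mouth, on the jar's axis 105 mm above its underside, under the cap. Its three short threads disengage after about 1.1 rad of cap turn relative to the jar; as the jar first gives up to 0.1 rad in the brace, 1.3 to 1.6 rad of hand turn frees it; past 1.7 rad it meets the next threads. A sprung rubber seal pushes the cap up 2 to 4 mm as it loosens; once free it lifts straight off.
Mind the look-alikes: they are no part of the job. What is shaped like the brace but purple or yellow is not meant.

How it is judged:
By the outcome, as a careful person would: the job done as asked, in the order asked, and still so for the second after the job is handed in, while the arm keeps its last pose, push and grip.
It also fails if it takes over 59 s, if anything falls off the work surface, if the arm or the gripper's body presses on something with over 40 N, if the wrist force passes 120 N, or if a joint passes its speed limit or range.

ROBOT

A 7-joint arm with a two-finger parallel gripper is mounted at the origin on the work surface. World frame = base frame: x ahead of the robot, y to its left, z up, the work surface at z = 0. Lengths are in m, angles in rad, forces in N, time in s.
With the tool pointing down it reaches from about 0.425 to 0.925 m from the base axis. Payload 6.8 kg.
Tool frame: the origin (TCP) lies at the very end of the fingers, on their centre line; the grasp point (between the pads) lies 19 mm behind it; z points along the fingers, y is the line along which they close (so a half turn about z gives the same grasp; the last joint's range is limited). The gripper opens to 85 mm and grips with 20 to 120 N. Pads are 22 mm wide; open, the fingers measure 114 mm over their backs; the gripper's body (76 mm by 85 mm) begins 54 mm behind the grasp point. The pads swing forward as they close: fully open they stand 13 mm farther back than shut.
Start: joints at [1.201, 0.477, 0.022, 1.555, -0.011, 1.109, -0.083], TCP at [0.175, -0.652, 0.231] pointing down, gripper open.
Joint ranges: [-2.96, 2.96], [-0.34, 2.1], [-1.41, 1.46], [0.24, 2.44], [-1.37, 4.51], [0.17, 1.92], [-2.96, 2.96]. Speed limits (rad/s): [2.39, 2.39, 3.14, 3.14, 3.14, 3.14, 3.14].

INTERFACE

Orientations are given as a rotation vector (axis times angle).
In Python, from bench import get_obs, grab_frame, hand_in gives the robot as it stands.
- The arm moves only by the tool drive_tool, never from a script. Its argument "rows" is a list of rows, each an object with "offset": the shift along the tool's x, y, z as a fraction of full scale, a list of three; "rotation": the turn, a rotation vector about the tool's x, y, z as a fraction of full scale, a list of three; "claw": the opening, from 0 (shut) to 1 (fully open). In form: [{"offset": [tx, ty, tz], "rotation": [wx, wy, wz], "claw": claw}, ...]. A call has 1 to 20 rows; each row is the pose to reach, as a shift and turn from the pose commanded when the call began, along the tool's axes at that moment; what a row does not reach only later rows make up. Full scale, the value 1, is 0.15 m for a shift and 2 rad for a turn. A row lasts 1/12 s, in which the tool goes at most 41.7 mm and 7.16 degrees, less where a joint would pass 70% of its speed; a pose out of reach is approached as far as the arm can. A call with a number of a shift or a turn outside -1 to 1 is refused whole. A call with a gripper value outside its range is refused whole. The fingers move at their own pace and stop on an object; "force" is the grip in N (left out, the last holds). Time passes only in rows, so rows that repeat a pose let the fingers close. It gives the time, the measured TCP pose, the force, the opening and the grip force at its end, in the units of the state.
- get_obs(): the state, without advancing time (a new reading comes with each control period).
- grab_frame(name): name is "scene" or "top" or "wrist"; returns a dict with "frame" (400x640x3 uint8, red, green, blue), "z_map" (400x640 float32, m along the optical axis (not along the pixel's ray), 0 where there is no reading), "vfov" (degrees; the focal length in pixels is half the picture's height over the tangent of half this angle, whatever the lens; pixels are square), "cx", "cy" (the principal point, pixels), "R" (3x3) and "t" (3): a world point X has camera coordinates R X + t. Camera axes: x right, y down, z forward; pixel columns grow to the right and rows downward; lengths in m; the calibration is good to about 2 mm. The wrist camera is an equidistant fisheye: a pixel r from the principal point sees the ray r / f radians off the axis. A picture is of the moment at which its call begins.
- hand_in(): hands the job in; it is judged then, once.
The state is a dict: "clock": time; "joints": joint angles; "qvel": joint speeds; "tau": joint torques, N m; "tcp_pos": TCP position; "orientation": TCP orientation; "contact_force": force on the tool from outside, world axes, zero at the start; "moment": the same for the moment, N m; "grip_width": finger opening in m; "gripper_force": force on a finger pad.
Only numpy, scipy, OpenCV 4.12 (cv2) and the standard library are available. Lean on these libraries where they do the work, as an engineer would, in place of code of your own. Each camera call takes 0.05 s, during which the arm holds its last target. There are 200 camera calls.

## Working session

There is one attempt and no reset: what is moved stays moved. The work goes in short steps, Python scripts to look and compute and a tool call to move; the robot and the scene stay as the last step left them, time stands still between calls to the robot, and variables do not carry over. Pictures are saved under pics/ and viewed, at most 10 in all, crops included, and the job is handed in when it is done.

Besides the shell and the picture viewer there is one more tool, called after "Call:" as a command line: name --argument value ..., lists and objects as JSON in quotes. drive_tool: Moves the arm, as the interface text tells. Its arguments: {"type":"object","properties":{"rows":{"type":"array","items":{"type":"object","properties":{"offset":{"type":"array","items":{"type":"number"}},"rotation":{"type":"array","items":{"type":"number"}},"claw":{"type":"number"}}}},"force":{"type":"number"}},"required":["rows"]}

```bash
mkdir -p pics; ls
cat > h.py <<'E'
import numpy as np, cv2
from bench import get_obs, grab_frame, hand_in
from scipy.spatial.transform import Rotation as Ro
def snap(n):
    f=grab_frame(n); np.savez('pics/%s.npz'%n,**f); cv2.imwrite
    return f
def load(n): return dict(np.load('pics/%s.npz'%n))
def cloud(f):
    h,w=f['z_map'].shape; F=h/2/np.tan(np.radians(float(f['vfov']))/2)
    v,u=np.mgrid[:h,:w]; z=f['z_map']
    P=np.stack([(u-f['cx'])/F*z,(v-f['cy'])/F*z,z],-1)
    X=(P-f['t'])@f['R']; X[z==0]=np.nan
    return X
E
python3 - <<'E'
from h import *
o=get_obs(); print({k:np.round(v,3) for k,v in o.items()})
for n in ['scene','top']:
    f=snap(n); print(n,f['vfov'],f['R'].round(2).tolist(),f['t'].round(3)); cv2.imwrite('pics/%s1.png'%n,f['frame'][...,::-1])
E
```

```text
pics
{'clock': np.float64(0.0), 'joints': array([ 1.201,  0.478,  0.022,  1.556, -0.011,  1.109, -0.083]), 'qvel': array([ 0.   ,  0.   , -0.   ,  0.001,  0.001,  0.001, -0.   ]), 'tau': array([ 1.0000e-03, -5.9643e+01,  1.6080e+00, -2.8119e+01,  1.2000e-02,
        9.0000e-03, -0.0000e+00]), 'tcp_pos': array([ 0.175, -0.651,  0.23 ]), 'orientation': array([-3.113e+00, -4.100e-01,  1.000e-03]), 'contact_force': array([ 0.117,  0.179, -0.727]), 'moment': array([ 0.014, -0.011, -0.004]), 'gripper_force': np.float64(0.0), 'grip_width': np.float64(0.086)}
scene 52.32951225756708 [[-0.44, 0.9, 0.02], [0.52, 0.27, -0.81], [-0.73, -0.35, -0.58]] [ 0.231 -0.212  1.307]
top 46.060427866551365 [[-0.03, -1.0, 0.01], [-0.99, 0.02, -0.14], [0.14, -0.02, -0.99]] [0.038 0.579 1.   ]
```

View pics/top1.png

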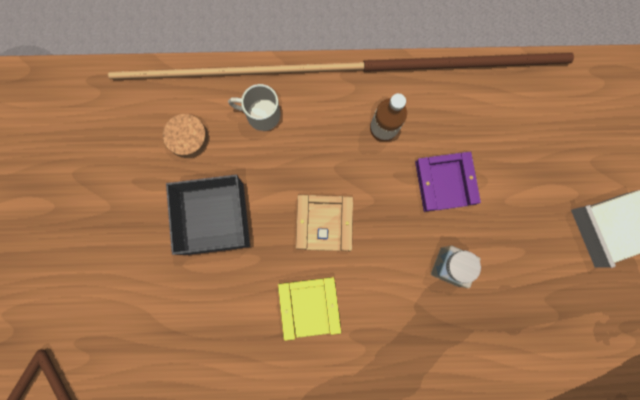

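View pics/scene1.png

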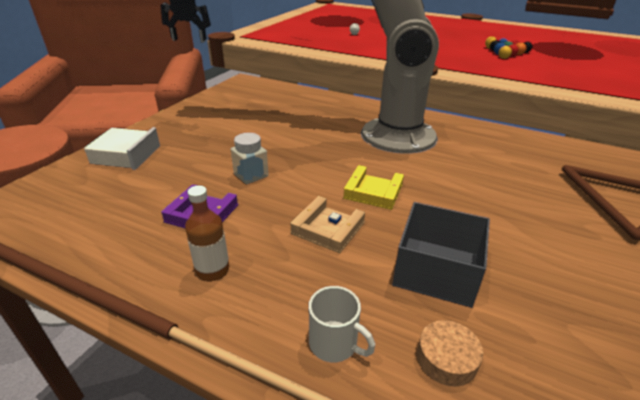

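Top view: the brace-shaped things are oak at (325,223), purple at (448,182) and yellow at (309,309). The oak one fits, since it is wood-coloured and holds the pale stub at (323,233). Jar at (460,267), bin at (209,215), mug at (261,106), bottle at (390,115), coasters at (185,135).

Run:
```python
from h import *
f=load('top'); X=cloud(f)
c=f['frame'][165:325,270:500,::-1]; cv2.imwrite('pics/crop1.png',cv2.resize(c,None,fx=3.4,fy=3.4,interpolation=cv2.INTER_CUBIC))
def rect(box,zl,zh,name):
    u0,u1,v0,v1=box; P=X[v0:v1,u0:u1].reshape(-1,3); P=P[(P[:,2]>zl)&(P[:,2]<zh)]
    r=cv2.minAreaRect(P[:,:2].astype(np.float32)*1000); print(name,len(P),np.round(r[0],1),np.round(r[1],1),round(r[2],1),'zmed',np.median(P[:,2]).round(4),'mean',P[:,:2].mean(0).round(4))
    return P
rect((290,360,190,255),.024,.045,'rails')
rect((312,334,222,246),.014,.03,'stub')
rect((430,490,240,295),.1,.125,'cap')
rect((430,490,240,295),.06,.095,'jarbody')
rect((430,490,240,295),.02,.095,'jarall')
rect((160,258,170,262),.085,.115,'bin')
print(X[230:236,318:330,2].round(3)); print(X[223,296:356,2].round(3))
print(X[330,200],X[330,450])
# scene camera too
f=load('scene'); X=cloud(f)
rect((285,370,190,255),.024,.045,'rails'); rect((325,345,208,226),.014,.03,'stub')
rect((225,275,125,190),.1,.125,'cap'); rect((225,275,125,190),.02,.095,'jar')
rect((385,495,195,305),.085,.115,'bin')
```

```text
rails 1385 [528.2   4.3] [124.2 119.7] 86.9 zmed 0.0302 mean [0.5357 0.0034]
stub 112 [503.6   8.7] [22.8 24.4] 81.8 zmed 0.019 mean [0.5034 0.0088]
cap 825 [ 422.6 -275.3] [63.9 64.2] 38.6 zmed 0.1084 mean [ 0.4224 -0.275 ]
jarbody 391 [ 422.7 -275.8] [70.5 70.1] 65.5 zmed 0.0774 mean [ 0.4226 -0.2569]
jarall 588 [ 422.7 -275.8] [70.6 70.1] 65.5 zmed 0.0746 mean [ 0.4233 -0.254 ]
bin 794 [545.8 255. ] [150.7 150.8] 5.7 zmed 0.0972 mean [0.548 0.26 ]
[[ 0.015  0.022  0.015  0.017  0.02   0.021  0.022  0.021  0.022  0.018
   0.003  0.003]
 [ 0.017  0.02   0.018  0.02   0.02   0.024  0.023  0.02   0.025  0.02
  -0.     0.01 ]
 [ 0.017  0.021  0.02   0.018  0.018  0.017  0.02   0.02   0.021  0.02
   0.005  0.007]
 [ 0.016  0.021  0.018  0.02   0.02   0.02   0.02   0.025  0.019  0.016
   0.003  0.007]
 [ 0.017  0.017  0.019  0.021  0.022  0.02   0.019  0.016  0.019  0.018
   0.002  0.005]
 [ 0.018  0.02   0.02     nan  0.021  0.018  0.02   0.022  0.019  0.018
   0.002  0.002]]
[-0.001  0.028  0.033  0.033  0.031  0.03   0.03   0.029  0.03   0.028
  0.032  0.027  0.002  0.001  0.006  0.008  0.005  0.005 -0.001  0.006
  0.007  0.005  0.008  0.008  0.008  0.006  0.004  0.005  0.002  0.005
  0.002  0.001  0.002  0.005  0.005  0.006  0.006  0.005  0.005  0.005
  0.001  0.004 -0.001  0.002  0.004  0.017  0.03   0.029  0.029  0.031
  0.032  0.03   0.03   0.03   0.033  0.029  0.027  0.    -0.005    nan]
[0.29829109 0.28405756 0.00194396] [ 0.28147227 -0.26984605 -0.00355123]
rails 1223 [487.6   8.6] [125.3 205.9] 86.9 zmed 0.0317 mean [0.5322 0.011 ]
stub 95 [504.9  10.9] [25.4 24.3] 89.0 zmed 0.0204 mean [0.5069 0.012 ]
cap 331 [ 424.5 -273.3] [64.4 65.3] 30.5 zmed 0.1103 mean [ 0.429  -0.2699]
jar 919 [ 424.6 -273.3] [73.1 70.9] 66.2 zmed 0.0594 mean [ 0.4427 -0.259 ]
bin 1536 [546.4 256.9] [152.9 150.2] 5.8 zmed 0.0951 mean [0.5546 0.2611]
```

View pics/crop1.png

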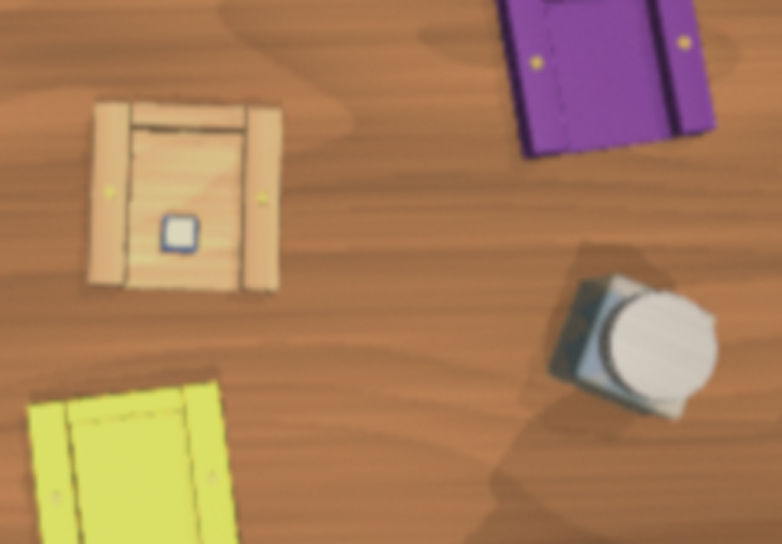

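The crop confirms that the oak brace at crop (185,195) has a stop at its top end (+x) and holds the stub at crop (180,233). The purple and yellow ones are decoys. Sizes agree with the description. Next I plan the first move.

```bash
cat >> h.py <<'E'
def plan(p,yaw=None):
    """shift/turn fractions from now to TCP p with tool y axis at world yaw (deg, mod 180)"""
    o=get_obs(); R=Ro.from_rotvec(o['orientation']); M=R.as_matrix()
    d=M.T@(np.array(p)-o['tcp_pos'])/.15
    y0=np.degrees(np.arctan2(M[1,1],M[0,1]))
    print('t',round(float(o['clock']),2),'tcp',o['tcp_pos'].round(4),'yaw_y',round(y0,2),'tilt z',M[:,2].round(4),'q',o['joints'].round(2),'w',round(float(o['grip_width']),4),'F',o['contact_force'].round(1),'grip',round(float(o['gripper_force']),1))
    print('offset',d.round(3))
    if yaw is not None:
        for s in (0,180):
            a=(yaw+s-y0+180)%360-180
            T=np.array([[np.cos(np.radians(yaw+s)+np.pi/2),np.cos(np.radians(yaw+s)),0],[np.sin(np.radians(yaw+s)+np.pi/2),np.sin(np.radians(yaw+s)),0],[0,0,-1]])
            print('yaw',yaw+s,'dyaw',round(a,1),'rot',((R.inv()*Ro.from_matrix(T@np.diag([-1 if np.linalg.det(T)<0 else 1,1,1]))).as_rotvec()/2).round(4))
E
python3 - <<'E'
from h import *
plan([.504,.010,.12],-3.5)
X=cloud(load('scene')); P=X[190:255,285:370].reshape(-1,3); 
P=P[(P[:,2]>.026)&(P[:,2]<.04)&(P[:,0]>.455)]
r=cv2.minAreaRect(P[:,:2].astype(np.float32)*1000); print(r)
X=cloud(load('top'))
for n,b in dict(mug=(228,285,80,132),bottle=(365,410,90,145),coast=(160,210,110,160)).items():
    P=X[b[2]:b[3],b[0]:b[1]].reshape(-1,3);P=P[P[:,2]>.02];print(n,P.min(0).round(3),P.max(0).round(3))
E
```

```text
t 0.1 tcp [ 0.1746 -0.6515  0.2304] yaw_y -75.0 tilt z [-5.0e-04  1.5e-03 -1.0e+00] q [ 1.2   0.48  0.02  1.56 -0.01  1.11 -0.08] w 0.0855 F [ 0.1 -0.  -0.2] grip 0.0
offset [ 3.263 -3.69   0.742]
yaw -3.5 dyaw 71.5 rot [-7.00e-04 -4.00e-04 -6.24e-01]
yaw 176.5 dyaw -108.5 rot [-5.000e-04  8.000e-04  9.468e-01]
((527.8464965820312, 6.49822998046875), (125.26918029785156, 125.3754653930664), 86.9383773803711)
mug [0.749 0.1   0.02 ] [0.829 0.213 0.094]
bottle [ 0.715 -0.173  0.02 ] [ 0.78  -0.108  0.192]
coast [0.688 0.269 0.02 ] [0.783 0.365 0.042]
```

Call:
drive_tool --rows '[{"offset":[0.88,-1,0],"rotation":[0,0,-0.624],"claw":0.5},{"offset":[0.88,-1,0],"rotation":[0,0,-0.624],"claw":0.5},{"offset":[0.88,-1,0],"rotation":[0,0,-0.624],"claw":0.5},{"offset":[0.88,-1,0],"rotation":[0,0,-0.624],"claw":0.5},{"offset":[0.88,-1,0],"rotation":[0,0,-0.624],"claw":0.5},{"offset":[0.88,-1,0],"rotation":[0,0,-0.624],"claw":0.5},{"offset":[0.88,-1,0],"rotation":[0,0,-0.624],"claw":0.5},{"offset":[0.88,-1,0],"rotation":[0,0,-0.624],"claw":0.5},{"offset":[0.88,-1,0],"rotation":[0,0,-0.624],"claw":0.5},{"offset":[0.88,-1,0],"rotation":[0,0,-0.624],"claw":0.5},{"offset":[0.88,-1,0],"rotation":[0,0,-0.624],"claw":0.5},{"offset":[0.88,-1,0],"rotation":[0,0,-0.624],"claw":0.5}]'

```text
clock: 1.1
tcp_pos: [0.2632, -0.4728, 0.231]
orientation: [-2.292, -2.148, -0.0]
contact_force: [0.7, -0.8, -0.0]
grip_width: 0.0427
gripper_force: 0.0
```

Call:
drive_tool --rows '[{"offset":[1,0.5,0],"rotation":[0,0,0],"claw":0.5},{"offset":[1,0.5,0],"rotation":[0,0,0],"claw":0.5},{"offset":[1,0.5,0],"rotation":[0,0,0],"claw":0.5},{"offset":[1,0.5,0],"rotation":[0,0,0],"claw":0.5},{"offset":[1,0.5,0],"rotation":[0,0,0],"claw":0.5},{"offset":[1,0.5,0],"rotation":[0,0,0],"claw":0.5}]'

```text
clock: 1.6
tcp_pos: [0.3489, -0.3256, 0.2315]
orientation: [2.286, 2.155, 0.0]
contact_force: [0.0, -1.0, -0.6]
grip_width: 0.0432
gripper_force: 0.0
```

Call:
drive_tool --rows '[{"offset":[1,0.5,0],"rotation":[0,0,0],"claw":0.5},{"offset":[1,0.5,0],"rotation":[0,0,0],"claw":0.5},{"offset":[1,0.5,0],"rotation":[0,0,0],"claw":0.5},{"offset":[1,0.5,0],"rotation":[0,0,0],"claw":0.5},{"offset":[1,0.5,0],"rotation":[0,0,0],"claw":0.5},{"offset":[1,0.5,0],"rotation":[0,0,0],"claw":0.5}]'

```text
clock: 2.1
tcp_pos: [0.4323, -0.1817, 0.2314]
orientation: [2.287, 2.154, 0.001]
contact_force: [-0.4, -1.9, -0.7]
grip_width: 0.0426
gripper_force: 0.0
```

Run:
```python
from h import *
plan([.504,.010,.12],-3.5)
```

```text
t 2.1 tcp [ 0.4323 -0.1817  0.2314] yaw_y -3.42 tilt z [ 4.e-04  2.e-04 -1.e+00] q [ 0.73  0.17 -0.51  2.    0.1   0.99  0.11] w 0.0426 F [-0.4 -1.9 -0.7] grip 0.0
offset [1.304 0.4   0.743]
yaw -3.5 dyaw -0.1 rot [ 0.0002 -0.0001  0.0007]
yaw 176.5 dyaw 179.9 rot [ 2.0000e-04  3.0000e-04 -1.5701e+00]
```

Call:
drive_tool --rows '[{"offset":[1,0.33,0.2],"rotation":[0,0,0],"claw":0.5},{"offset":[1,0.33,0.2],"rotation":[0,0,0],"claw":0.5},{"offset":[1,0.33,0.2],"rotation":[0,0,0],"claw":0.5},{"offset":[1,0.33,0.2],"rotation":[0,0,0],"claw":0.5},{"offset":[1,0.33,0.2],"rotation":[0,0,0],"claw":0.5},{"offset":[1,0.33,0.2],"rotation":[0,0,0],"claw":0.5},{"offset":[1,0.33,0.2],"rotation":[0,0,0],"claw":0.5}]'

```text
clock: 2.68
tcp_pos: [0.4896, -0.0387, 0.2009]
orientation: [-2.292, -2.148, 0.003]
contact_force: [-0.7, -0.1, -0.2]
grip_width: 0.0428
gripper_force: 0.0
```

Run:
```python
from h import *
f=snap('wrist'); cv2.imwrite('pics/wrist1.png',f['frame'][...,::-1])
plan([.504,.010,.12],-3.5)
```

```text
t 2.73 tcp [ 0.4895 -0.039   0.2011] yaw_y -3.77 tilt z [-9.0e-04 -1.2e-03 -1.0e+00] q [ 0.47  0.26 -0.6   1.99  0.18  0.94 -0.29] w 0.0428 F [ 1.1 -0.1 -0.4] grip 0.0
offset [0.333 0.075 0.54 ]
yaw -3.5 dyaw 0.3 rot [-0.0004  0.0006 -0.0024]
yaw 176.5 dyaw -179.7 rot [1.0000e-03 6.0000e-04 1.5684e+00]
```

View pics/wrist1.png

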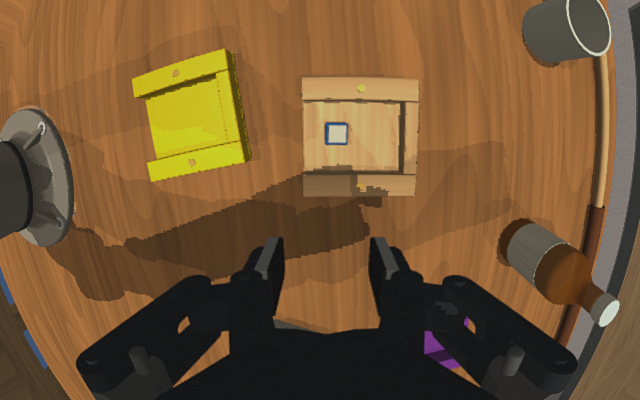

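The wrist view shows the stub at (336,133) in the oak brace, with the rails' brass pins at (361,88) and (361,186). The fingers are at (268,260) and (382,260). I'll measure the brace and stub from this depth map.

```bash
cat >> h.py <<'E'
def fcloud(f):
    h,w=f['z_map'].shape; F=h/2/np.tan(np.radians(float(f['vfov']))/2)
    v,u=np.mgrid[:h,:w]; x=u-f['cx'];y=v-f['cy'];r=np.hypot(x,y)+1e-9; th=r/F; z=f['z_map']
    k=np.tan(th)/r; P=np.stack([x*k*z,y*k*z,z],-1); X=(P-f['t'])@f['R']; X[z==0]=np.nan
    return X
def rect(X,box,zl,zh,name):
    u0,u1,v0,v1=box; P=X[v0:v1,u0:u1].reshape(-1,3); P=P[(P[:,2]>zl)&(P[:,2]<zh)]
    r=cv2.minAreaRect(P[:,:2].astype(np.float32)*1000); print(name,len(P),np.round(r[0],1),np.round(r[1],1),round(r[2],1),'zmed',np.median(P[:,2]).round(4))
E
python3 - <<'E'
from h import *
X=fcloud(load('wrist'))
rect(X,(290,430,65,210),.024,.045,'brace'); rect(X,(318,355,115,152),.015,.03,'stub')
print(X[130,360],X[230,330])
plan([.503,.009,.06],-4.5)
E
```

```text
brace 6525 [527.5   4.9] [124.  120.6] 86.3 zmed 0.0319
stub 500 [502.3   9. ] [22.3 24.1] 86.7 zmed 0.0209
[0.52955908 0.01054955 0.00502023] [ 4.89668164e-01 -1.04768323e-01  2.31824459e-04]
t 2.73 tcp [ 0.4895 -0.039   0.2011] yaw_y -3.77 tilt z [-9.0e-04 -1.2e-03 -1.0e+00] q [ 0.47  0.26 -0.6   1.99  0.18  0.94 -0.29] w 0.0428 F [ 1.1 -0.1 -0.4] grip 0.0
offset [0.326 0.069 0.94 ]
yaw -4.5 dyaw -0.7 rot [-0.0004  0.0006  0.0063]
yaw 175.5 dyaw 179.3 rot [-1.0000e-03 -6.0000e-04 -1.5645e+00]
```

Call:
drive_tool --rows '[{"offset":[0.326,0.07,0.4],"rotation":[0,0,0.003],"claw":0.5},{"offset":[0.326,0.07,0.6],"rotation":[0,0,0.003],"claw":0.5},{"offset":[0.326,0.07,0.8],"rotation":[0,0,0.003],"claw":0.5},{"offset":[0.326,0.07,0.94],"rotation":[0,0,0.003],"claw":0.5},{"offset":[0.326,0.07,0.94],"rotation":[0,0,0.003],"claw":0.5},{"offset":[0.326,0.07,0.94],"rotation":[0,0,0.003],"claw":0.5},{"offset":[0.326,0.07,0.94],"rotation":[0,0,0.003],"claw":0.5}]'

```text
clock: 3.32
tcp_pos: [0.5045, 0.0106, 0.0619]
orientation: [2.296, 2.141, 0.001]
contact_force: [0.6, -0.4, 0.3]
grip_width: 0.0428
gripper_force: 0.0
```

Run:
```python
from h import *
plan([.503,.009,.0085],-4)
```

```text
t 3.32 tcp [0.5045 0.0106 0.0619] yaw_y -4.0 tilt z [ 1.9e-03 -7.0e-04 -1.0e+00] q [ 0.28  0.49 -0.52  2.07  0.39  0.68 -0.57] w 0.0428 F [ 0.6 -0.4  0.3] grip 0.0
offset [-0.011 -0.01   0.356]
yaw -4 dyaw -0.0 rot [0.001  0.0003 0.    ]
yaw 176 dyaw 180.0 rot [-4.0000e-04  1.6000e-03 -1.5708e+00]
```

Call:
drive_tool --force 30 --rows '[{"offset":[-0.01,-0.01,0.15],"rotation":[0,0,0],"claw":0.5},{"offset":[-0.01,-0.01,0.3],"rotation":[0,0,0],"claw":0.5},{"offset":[-0.01,-0.01,0.35],"rotation":[0,0,0],"claw":0.5},{"offset":[-0.01,-0.01,0.35],"rotation":[0,0,0],"claw":0.5},{"offset":[-0.01,-0.01,0.35],"rotation":[0,0,0],"claw":0},{"offset":[-0.01,-0.01,0.35],"rotation":[0,0,0],"claw":0},{"offset":[-0.01,-0.01,0.35],"rotation":[0,0,0],"claw":0},{"offset":[-0.01,-0.01,0.35],"rotation":[0,0,0],"claw":0},{"offset":[-0.01,-0.01,0.35],"rotation":[0,0,0],"claw":0},{"offset":[-0.01,-0.01,0.35],"rotation":[0,0,0],"claw":0},{"offset":[-0.01,-0.01,0.1],"rotation":[0,0,0],"claw":0},{"offset":[-0.01,-0.01,-0.2],"rotation":[0,0,0],"claw":0},{"offset":[-0.01,-0.01,-0.5],"rotation":[0,0,0],"claw":0},{"offset":[-0.01,-0.01,-0.75],"rotation":[0,0,0],"claw":0},{"offset":[-0.01,-0.01,-0.75],"rotation":[0,0,0],"claw":0}]'

```text
clock: 4.57
tcp_pos: [0.5064, 0.012, 0.1811]
orientation: [2.288, 2.14, 0.015]
contact_force: [0.7, 0.9, -0.0]
grip_width: 0.0229
gripper_force: 29.7
```

Run:
```python
from h import *
plan([.546,.256,.16],-4)
```

```text
t 4.57 tcp [0.5064 0.012  0.1811] yaw_y -3.82 tilt z [ 1.320e-02  1.000e-04 -9.999e-01] q [ 0.38  0.32 -0.62  1.98  0.24  0.9  -0.43] w 0.0229 F [ 0.7  0.9 -0. ] grip 29.7
offset [1.641 0.153 0.144]
yaw -4 dyaw -0.2 rot [ 0.0066 -0.0005  0.0016]
yaw 176 dyaw 179.8 rot [ 8.0000e-04  1.0400e-02 -1.5692e+00]
```

Stub held. Now over to the bin, at a safe height.

Call:
drive_tool --rows '[{"offset":[0.85,0.08,0],"rotation":[0,0,0],"claw":0},{"offset":[0.85,0.08,0],"rotation":[0,0,0],"claw":0},{"offset":[0.85,0.08,0],"rotation":[0,0,0],"claw":0},{"offset":[0.85,0.08,0],"rotation":[0,0,0],"claw":0},{"offset":[0.85,0.08,0],"rotation":[0,0,0],"claw":0},{"offset":[0.85,0.08,0],"rotation":[0,0,0],"claw":0}]'

```text
clock: 5.07
tcp_pos: [0.5222, 0.1372, 0.1732]
orientation: [2.293, 2.147, -0.0]
contact_force: [0.3, 0.2, -0.8]
grip_width: 0.0229
gripper_force: 29.7
```

Call:
drive_tool --rows '[{"offset":[0.79,0.08,0],"rotation":[0,0,0],"claw":0},{"offset":[0.79,0.08,0],"rotation":[0,0,0],"claw":0},{"offset":[0.79,0.08,0],"rotation":[0,0,0],"claw":0},{"offset":[0.79,0.08,0.1],"rotation":[0,0,0],"claw":0},{"offset":[0.79,0.08,0.25],"rotation":[0,0,0],"claw":0},{"offset":[0.79,0.08,0.45],"rotation":[0,0,0],"claw":0},{"offset":[0.79,0.08,0.45],"rotation":[0,0,0],"claw":0},{"offset":[0.79,0.08,0.45],"rotation":[0,0,0],"claw":0},{"offset":[0.79,0.08,0.45],"rotation":[0,0,0],"claw":0.5},{"offset":[0.79,0.08,0.45],"rotation":[0,0,0],"claw":0.5},{"offset":[0.79,0.08,0.45],"rotation":[0,0,0],"claw":0.5},{"offset":[0.79,0.08,0.45],"rotation":[0,0,0],"claw":0.5},{"offset":[0.79,0.08,0.45],"rotation":[0,0,0],"claw":0.5},{"offset":[0.79,0.08,0.2],"rotation":[0,0,0],"claw":0.5},{"offset":[0.79,0.08,-0.2],"rotation":[0,0,0],"claw":0.5},{"offset":[0.79,0.08,-0.2],"rotation":[0,0,0],"claw":0.5}]'

```text
clock: 6.4
tcp_pos: [0.5436, 0.2563, 0.2077]
orientation: [2.293, 2.146, 0.009]
contact_force: [1.3, 2.0, 0.9]
grip_width: 0.0429
gripper_force: 0.0
```

Run:
```python
from h import *
f=snap('top'); cv2.imwrite('pics/top2.png',cv2.resize(f['frame'][150:310,150:500,::-1],None,fx=2.2,fy=2.2))
plan([.4236,-.2745,.22],-24)
```

```text
t 6.45 tcp [0.5449 0.2571 0.2102] yaw_y -3.82 tilt z [ 0.0089  0.0047 -0.9999] q [-0.05  0.45 -0.66  1.73  0.31  1.06 -0.88] w 0.0429 F [0.7 1.5 1.8] grip 0.0
offset [-3.59  -0.57  -0.089]
yaw -24 dyaw -20.2 rot [ 0.0038 -0.0033  0.1761]
yaw 156 dyaw 159.8 rot [ 0.0047  0.0053 -1.3947]
```

View pics/top2.png

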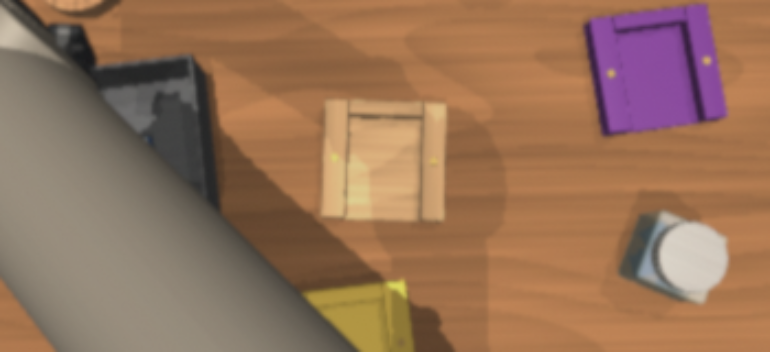

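The brace is empty now, at crop (385,160), and the jar is still in place at (690,257). A bluish blob at (150,140) in the bin is probably the stub. I'll check it later when the arm is clear. Moving on to the jar.

Call:
drive_tool --rows '[{"offset":[-0.9,-0.14,0],"rotation":[0,0,0],"claw":1},{"offset":[-0.9,-0.14,0],"rotation":[0,0,0],"claw":1},{"offset":[-0.9,-0.14,0],"rotation":[0,0,0],"claw":1},{"offset":[-0.9,-0.14,0],"rotation":[0,0,0],"claw":1},{"offset":[-0.9,-0.14,0],"rotation":[0,0,0],"claw":1}]'

```text
clock: 6.87
tcp_pos: [0.5118, 0.1163, 0.2025]
orientation: [2.3, 2.137, -0.004]
contact_force: [0.5, -0.0, 0.5]
grip_width: 0.0856
gripper_force: 0.0
```

Call:
drive_tool --rows '[{"offset":[-0.9,-0.14,0],"rotation":[0,0,0],"claw":1},{"offset":[-0.9,-0.14,0],"rotation":[0,0,0],"claw":1},{"offset":[-0.9,-0.14,0],"rotation":[0,0,0],"claw":1},{"offset":[-0.9,-0.14,0],"rotation":[0,0,0],"claw":1},{"offset":[-0.9,-0.14,0],"rotation":[0,0,0],"claw":1}]'

```text
clock: 7.28
tcp_pos: [0.4818, -0.0152, 0.2027]
orientation: [2.3, 2.139, -0.002]
contact_force: [0.1, -0.0, -1.1]
grip_width: 0.0855
gripper_force: 0.0
```

Call:
drive_tool --rows '[{"offset":[-0.9,-0.14,0],"rotation":[0,0,0.176],"claw":1},{"offset":[-0.9,-0.14,0],"rotation":[0,0,0.176],"claw":1},{"offset":[-0.9,-0.14,0],"rotation":[0,0,0.176],"claw":1},{"offset":[-0.9,-0.14,0],"rotation":[0,0,0.176],"claw":1},{"offset":[-0.9,-0.14,0],"rotation":[0,0,0.176],"claw":1},{"offset":[-0.9,-0.14,0],"rotation":[0,0,0.176],"claw":1}]'

```text
clock: 7.78
tcp_pos: [0.4534, -0.1438, 0.203]
orientation: [-2.634, -1.713, -0.002]
contact_force: [-0.3, 0.2, 0.5]
grip_width: 0.0851
gripper_force: 0.0
```

Run:
```python
from h import *
f=snap('top'); cv2.imwrite('pics/wrist2.png',f['frame'][...,::-1])
fs=snap('scene'); cv2.imwrite('pics/scene2.png',cv2.resize(fs['frame'][180:310,200:500,::-1],None,fx=2.5,fy=2.5))
w=snap('wrist'); cv2.imwrite('pics/wrist2.png',w['frame'][...,::-1])
plan([.4236,-.2745,.15],-24)
for n,X,b in(('top',cloud(f),(170,250,180,250)),('sc',cloud(fs),(395,490,200,300))):
    P=X[b[2]:b[3],b[0]:b[1]].reshape(-1,3); m=(P[:,2]<.03)&(P[:,2]>.012)&(abs(P[:,0]-.546)<.05)&(abs(P[:,1]-.256)<.05); print(n,m.sum(),P[m].mean(0))
```

```text
t 7.93 tcp [ 0.4533 -0.1427  0.2029] yaw_y -23.76 tilt z [ 7.e-04  8.e-04 -1.e+00] q [ 0.61  0.22 -0.49  2.02  0.13  0.93 -0.36] w 0.0857 F [-0.6  0.2 -0.5] grip 0.0
offset [-0.885  0.172  0.352]
yaw -24 dyaw -0.2 rot [ 0.0002 -0.0005  0.0021]
yaw 156 dyaw 179.8 rot [ 8.0000e-04  3.0000e-04 -1.5687e+00]
top 115 [0.54597026 0.25370693 0.01716225]
sc 0 [nan nan nan]<stdin>:7: RuntimeWarning: Mean of empty slice.
  ret = um.true_divide(
```

View pics/wrist2.png

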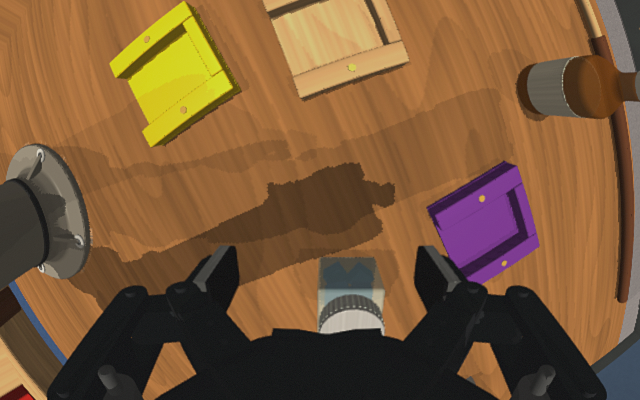

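Wrist view: the jar's cap is at (350,315), square between the open fingers. The top depth shows the stub inside the bin: 115 px at (0.546, 0.254), z about 17 mm. Next I move over the cap.

Call:
drive_tool --force 95 --rows '[{"offset":[-0.885,0.172,0],"rotation":[0,0,0.002],"claw":1},{"offset":[-0.885,0.172,0],"rotation":[0,0,0.002],"claw":1},{"offset":[-0.885,0.172,0],"rotation":[0,0,0.002],"claw":1},{"offset":[-0.885,0.172,0],"rotation":[0,0,0.002],"claw":1},{"offset":[-0.885,0.172,0.2],"rotation":[0,0,0.002],"claw":1},{"offset":[-0.885,0.172,0.35],"rotation":[0,0,0.002],"claw":1},{"offset":[-0.885,0.172,0.35],"rotation":[0,0,0.002],"claw":1},{"offset":[-0.885,0.172,0.35],"rotation":[0,0,0.002],"claw":1}]'

```text
clock: 8.6
tcp_pos: [0.422, -0.2752, 0.1498]
orientation: [-2.634, -1.708, 0.001]
contact_force: [0.0, -0.6, 0.7]
grip_width: 0.0854
gripper_force: 0.0
```

Run:
```python
from h import *
w=snap('wrist'); cv2.imwrite('pics/wrist3.png',w['frame'][150:,120:560,::-1]); 
X=cloud(load('top')); rect(X,(430,490,240,295),.1,.125,'cap'); rect(X,(430,490,240,295),.03,.095,'jar')
plan([.4236,-.2745,.077],-24)
```

```text
cap 0 [0. 0.] [0. 0.] 0.0 zmed nan
jar 0 [0. 0.] [0. 0.] 0.0 zmed nan
t 8.65 tcp [ 0.4229 -0.2758  0.1509] yaw_y -24.1 tilt z [ 4.e-04  5.e-04 -1.e+00] q [ 0.78  0.33 -0.39  2.01  0.17  0.83 -0.12] w 0.0853 F [ 0.4 -0.3  0.1] grip 0.0
offset [0.009 0.001 0.493]
yaw -24 dyaw 0.1 rot [ 0.0001 -0.0003 -0.0008]
yaw 156 dyaw -179.9 rot [-5.00e-04 -1.00e-04  1.57e+00]
  return _methods._mean(a, axis=axis, dtype=dtype,
  ret = ret.dtype.type(ret / rcount)
```

View pics/wrist3.png

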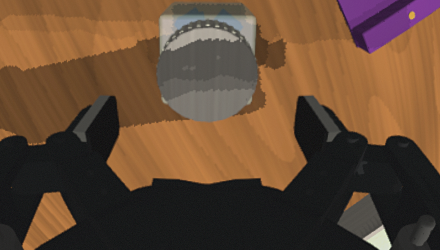

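Crop: the cap at (208,70) is centred between the pads at (115,105) and (305,105). Descend and grip.

Call:
drive_tool --force 95 --rows '[{"offset":[0.005,0,0.15],"rotation":[0,0,0],"claw":1},{"offset":[0.005,0,0.3],"rotation":[0,0,0],"claw":1},{"offset":[0.005,0,0.42],"rotation":[0,0,0],"claw":1},{"offset":[0.005,0,0.48],"rotation":[0,0,0],"claw":1},{"offset":[0.005,0,0.48],"rotation":[0,0,0],"claw":1},{"offset":[0.005,0,0.48],"rotation":[0,0,0],"claw":1}]'

```text
clock: 9.15
tcp_pos: [0.4231, -0.2762, 0.0793]
orientation: [2.637, 1.706, 0.001]
contact_force: [-1.2, -0.6, 0.1]
grip_width: 0.0858
gripper_force: 0.0
```

Call:
drive_tool --force 95 --rows '[{"offset":[0,0,0],"rotation":[0,0,0],"claw":0.7},{"offset":[0,0,0],"rotation":[0,0,0],"claw":0.5},{"offset":[0,0,0],"rotation":[0,0,0],"claw":0.3},{"offset":[0,0,0],"rotation":[0,0,0],"claw":0},{"offset":[0,0,0],"rotation":[0,0,0],"claw":0},{"offset":[0,0,0],"rotation":[0,0,0],"claw":0},{"offset":[0,0,0],"rotation":[0,0,0],"claw":0},{"offset":[0,0,0],"rotation":[0,0,0],"claw":0}]'

```text
clock: 9.82
tcp_pos: [0.4226, -0.2765, 0.0801]
orientation: [2.637, 1.704, 0.0]
contact_force: [-4.7, 1.6, 11.5]
grip_width: 0.0629
gripper_force: 100.9
```

Run:
```python
from h import *
w=snap('wrist'); cv2.imwrite('pics/wrist4.png',w['frame'][100:,120:560,::-1]); 
plan([.4236,-.2745,.077],-24)
```

```text
t 9.87 tcp [ 0.4226 -0.2766  0.0802] yaw_y -24.25 tilt z [ 0.0011 -0.0013 -1.    ] q [ 0.75  0.43 -0.36  2.06  0.24  0.68 -0.19] w 0.0637 F [-3.6  2.7 10.2] grip 100.9
offset [0.015 0.    0.021]
yaw -24 dyaw 0.3 rot [ 0.0008  0.0003 -0.0022]
yaw 156 dyaw -179.7 rot [ 5.0000e-04 -1.2000e-03  1.5686e+00]
```

View pics/wrist4.png

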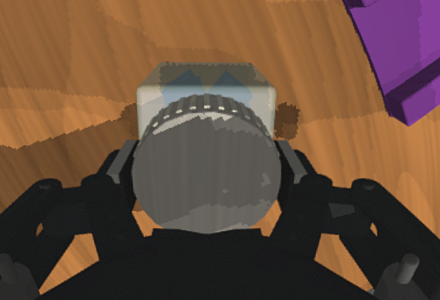

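Gripped at 64 mm (cap 65). In the crop the jar's sides at x=138 and x=275 lie square to the tool. Lift it and carry it towards the brace.

Call:
drive_tool --rows '[{"offset":[0,0,-0.05],"rotation":[0,0,0],"claw":0},{"offset":[0,0,-0.15],"rotation":[0,0,0],"claw":0},{"offset":[0,0,-0.3],"rotation":[0,0,0],"claw":0},{"offset":[0,0,-0.45],"rotation":[0,0,0],"claw":0},{"offset":[0,0,-0.6],"rotation":[0,0,0],"claw":0},{"offset":[0.1,0,-0.65],"rotation":[0,0,-0.03],"claw":0},{"offset":[0.25,0,-0.65],"rotation":[0,0,-0.06],"claw":0},{"offset":[0.4,-0.02,-0.65],"rotation":[0,0,-0.09],"claw":0},{"offset":[0.55,-0.03,-0.65],"rotation":[0,0,-0.12],"claw":0},{"offset":[0.7,-0.05,-0.65],"rotation":[0,0,-0.15],"claw":0},{"offset":[0.85,-0.06,-0.65],"rotation":[0,0,-0.18],"claw":0},{"offset":[1,-0.07,-0.65],"rotation":[0,0,-0.18],"claw":0},{"offset":[1,-0.07,-0.65],"rotation":[0,0,-0.18],"claw":0},{"offset":[1,-0.07,-0.65],"rotation":[0,0,-0.18],"claw":0}]'

```text
clock: 11.03
tcp_pos: [0.4739, -0.1327, 0.1756]
orientation: [-2.284, -2.155, 0.0]
contact_force: [0.8, -0.4, -6.5]
grip_width: 0.063
gripper_force: 105.7
```

Run:
```python
from h import *
plan([.5277,.005,.17],-3.4)
```

```text
t 11.03 tcp [ 0.4739 -0.1327  0.1756] yaw_y -3.32 tilt z [-1.e-03  8.e-04 -1.e+00] q [ 0.61  0.29 -0.54  2.01  0.19  0.89 -0.09] w 0.063 F [ 0.8 -0.4 -6.5] grip 105.7
offset [0.937 0.305 0.037]
yaw -3.4 dyaw -0.1 rot [-0.0005 -0.0004  0.0007]
yaw 176.6 dyaw 179.9 rot [ 6.0000e-04 -8.0000e-04 -1.5701e+00]
```

Call:
drive_tool --rows '[{"offset":[0.15,0.05,0],"rotation":[0,0,0],"claw":0},{"offset":[0.3,0.1,0],"rotation":[0,0,0],"claw":0},{"offset":[0.45,0.15,0],"rotation":[0,0,0],"claw":0},{"offset":[0.6,0.2,0],"rotation":[0,0,0],"claw":0},{"offset":[0.75,0.25,0],"rotation":[0,0,0],"claw":0},{"offset":[0.85,0.29,0],"rotation":[0,0,0],"claw":0},{"offset":[0.93,0.305,0],"rotation":[0,0,0],"claw":0},{"offset":[0.93,0.305,0],"rotation":[0,0,0],"claw":0},{"offset":[0.93,0.305,0],"rotation":[0,0,0],"claw":0}]'

```text
clock: 11.78
tcp_pos: [0.5279, 0.0008, 0.1754]
orientation: [-2.289, -2.151, 0.002]
contact_force: [0.1, -1.2, -6.3]
grip_width: 0.0629
gripper_force: 105.7
```

Run:
```python
from h import *
plan([.5277,.005,.086],-3.4)
w=snap('wrist'); s=snap('scene'); X=fcloud(w); S=cloud(s)
print('cap point cloud wrist');
import warnings; warnings.simplefilter('ignore')
tc=get_obs()['tcp_pos']
def near(P,zl,zh,n):
    P=P.reshape(-1,3); P=P[(P[:,2]>zl)&(P[:,2]<zh)&(np.hypot(P[:,0]-.528,P[:,1]-.005)<.06)]
    if len(P)<10: print(n,len(P)); return
    r=cv2.minAreaRect(P[:,:2].astype(np.float32)*1000); print(n,len(P),np.round(r[0],1),np.round(r[1],1),round(r[2],1),P.min(0).round(3),P.max(0).round(3))
near(X,.095,.172,'jar wrist'); near(S,.095,.172,'jar scene'); near(S,.10,.165,'jar scene');near(X,.19,.21,'cap wrist'); near(S,.18,.21,'cap scene')
near(X,.025,.04,'rails wrist')
cv2.imwrite('pics/both.png',np.vstack([w['frame'][80:,100:500],s['frame'][100:300,200:600]])[...,::-1])
```

```text
t 11.78 tcp [0.5279 0.0008 0.1754] yaw_y -3.57 tilt z [-1.4e-03 -7.0e-04 -1.0e+00] q [ 0.36  0.36 -0.58  1.93  0.25  0.92 -0.41] w 0.0629 F [ 0.1 -1.2 -6.3] grip 105.7
offset [ 0.029 -0.002  0.596]
yaw -3.4 dyaw 0.2 rot [-0.0007  0.0004 -0.0015]
yaw 176.6 dyaw -179.8 rot [6.0000e-04 1.1000e-03 1.5693e+00]
cap point cloud wrist
jar wrist 2684 [529.4  22.1] [29.1 70.6] 85.0 [0.494 0.005 0.1  ] [0.564 0.038 0.172]
jar scene 1360 [547.7  16.6] [50.1 95.1] 39.3 [ 0.498 -0.036  0.095] [0.567 0.038 0.172]
jar scene 1167 [547.7  16.7] [50.1 95.1] 39.3 [ 0.498 -0.035  0.1  ] [0.567 0.038 0.165]
cap wrist 17286 [525.6   4.4] [65.  72.1] 48.7 [ 0.483 -0.027  0.19 ] [0.574 0.034 0.21 ]
cap scene 642 [531.7   3.2] [74.1 65.7] 35.0 [ 0.493 -0.026  0.18 ] [0.575 0.035 0.21 ]
rails wrist 1928 [543.2  43.4] [ 37.4 108.9] 67.6 [0.486 0.005 0.025] [0.587 0.065 0.035]
```

View pics/both.png

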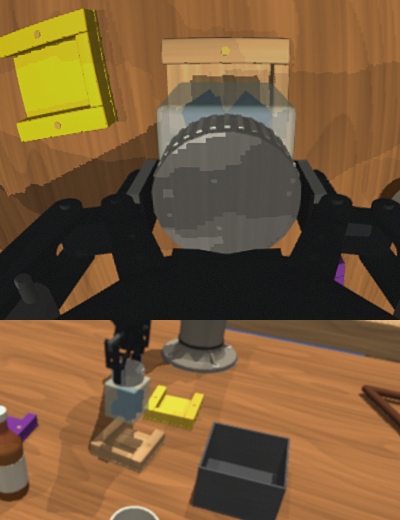

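Upper picture (wrist): the jar at (228,125) hangs above the oak brace, its sides parallel to the rail at (225,50). Lower picture (scene): the jar at (127,390) is above the brace at (127,440). I'll fit the jar's faces for the lateral offset.

Run:
```python
from h import *
a=np.radians(-3.4); ex=np.array([np.cos(a),np.sin(a)]); ey=np.array([-np.sin(a),np.cos(a)]); c=np.array([.5277,.005])
for n,X in(('wrist',fcloud(load('wrist'))),('scene',cloud(load('scene')))):
    P=X.reshape(-1,3); P=P[(P[:,2]>.105)&(P[:,2]<.16)]; u=(P[:,:2]-c)@ex; v=(P[:,:2]-c)@ey
    m=(abs(u)<.028)&(v>.02)&(v<.05); 
    if m.sum()>20: print(n,'+y face',m.sum(),np.median(v[m]).round(4),'slope',np.polyfit(u[m],v[m],1).round(4))
    m=(abs(v)<.028)&(u>.02)&(u<.05)
    if m.sum()>20: print(n,'+x face',m.sum(),np.median(u[m]).round(4),'slope',np.polyfit(v[m],u[m],1).round(4))
    P=X.reshape(-1,3);P=P[(P[:,2]>.026)&(P[:,2]<.038)]; u=(P[:,:2]-c)@ex; v=(P[:,:2]-c)@ey
    m=(abs(u)<.04)&(v>.03)&(v<.07); print(n,'rail +y',m.sum(),np.percentile(v[m],[1,5,95,99]).round(4))
P=fcloud(load('wrist')).reshape(-1,3); m=(P[:,2]>.168)&(P[:,2]<.178); P=P[m]; u=(P[:,:2]-c)@ex; v=(P[:,:2]-c)@ey
m=np.hypot(u,v)<.06; print('shoulder u',np.percentile(u[m],[1,5,95,99]).round(4),'v',np.percentile(v[m],[95,99]).round(4))
```

```text
wrist +y face 1504 0.0308 slope [-0.0103  0.0308]
wrist rail +y 2172 [0.0388 0.0398 0.0606 0.0619]
scene +y face 280 0.0309 slope [-0.0083  0.0308]
scene +x face 546 0.0351 slope [0.0095 0.0351]
scene rail +y 281 [0.0397 0.0412 0.063  0.0636]
shoulder u [-0.0337 -0.032   0.033   0.0347] v [0.0307 0.0313]
```

The jar is 4.5 mm towards −y of the channel centre and about 0.5° off in yaw. Correct both and lower part-way.

Call:
drive_tool --rows '[{"offset":[0.03,0,0],"rotation":[0,0,-0.005],"claw":0},{"offset":[0.03,0,0],"rotation":[0,0,-0.005],"claw":0},{"offset":[0.03,0,0.1],"rotation":[0,0,-0.005],"claw":0},{"offset":[0.03,0,0.2],"rotation":[0,0,-0.005],"claw":0},{"offset":[0.03,0,0.28],"rotation":[0,0,-0.005],"claw":0},{"offset":[0.03,0,0.35],"rotation":[0,0,-0.005],"claw":0},{"offset":[0.03,0,0.37],"rotation":[0,0,-0.005],"claw":0},{"offset":[0.03,0,0.37],"rotation":[0,0,-0.005],"claw":0},{"offset":[0.03,0,0.37],"rotation":[0,0,-0.005],"claw":0}]'

```text
clock: 12.63
tcp_pos: [0.5291, 0.0057, 0.1205]
orientation: [2.279, 2.162, 0.0]
contact_force: [-0.4, -0.2, -5.6]
grip_width: 0.0632
gripper_force: 105.6
```

```bash
cat > m.py <<'E'
from h import *
w=snap('wrist');s=snap('scene')
a=np.radians(-3.4); ex=np.array([np.cos(a),np.sin(a)]); ey=np.array([-np.sin(a),np.cos(a)]); c=np.array([.5277,.005])
zt=get_obs()['tcp_pos'][2]-.08
for n,X in(('wrist',fcloud(w)),('scene',cloud(s))):
    P=X.reshape(-1,3); P=P[(P[:,2]>max(zt+.01,.045))&(P[:,2]<zt+.065)]; u=(P[:,:2]-c)@ex; v=(P[:,:2]-c)@ey
    m=(abs(u)<.028)&(v>.02)&(v<.05); print(n,'+y face',m.sum(),np.median(v[m]).round(4),np.polyfit(u[m],v[m],1).round(4))
    m=(abs(v)<.028)&(u>.02)&(u<.05)
    if m.sum()>20: print(n,'+x face',m.sum(),np.median(u[m]).round(4),np.polyfit(v[m],u[m],1).round(4))
    P=X.reshape(-1,3);P=P[(P[:,2]>.026)&(P[:,2]<.038)]; u=(P[:,:2]-c)@ex; v=(P[:,:2]-c)@ey
    m=(abs(u)<.05)&(v>.036)&(v<.07)
    if m.sum()>20: print(n,'rail +y',m.sum(),np.percentile(v[m],[1,5,95,99]).round(4))
plan([.5277,.008,.086],-3.4)
E
python3 m.py
```

```text
wrist +y face 1533 0.0359 [-0.0005  0.0358]
wrist rail +y 4182 [0.0379 0.0392 0.0608 0.0617]
scene +y face 246 0.0369 [-0.0017  0.037 ]
scene +x face 494 0.0363 [0.0034 0.0363]
scene rail +y 357 [0.0393 0.0412 0.0631 0.0637]
t 12.73 tcp [0.5295 0.0058 0.121 ] yaw_y -3.04 tilt z [ 1.4e-03  1.0e-04 -1.0e+00] q [ 0.32  0.43 -0.56  1.97  0.31  0.82 -0.46] w 0.0629 F [-1.1 -0.2 -5.1] grip 105.6
offset [ 0.014 -0.013  0.234]
yaw -3.4 dyaw -0.4 rot [ 0.0007 -0.0001  0.0032]
yaw 176.6 dyaw 179.6 rot [ 1.0000e-04  1.1000e-03 -1.5676e+00]
```

Call:
drive_tool --rows '[{"offset":[-0.003,-0.005,0.05],"rotation":[0,0,0],"claw":0},{"offset":[-0.003,-0.005,0.1],"rotation":[0,0,0],"claw":0},{"offset":[-0.003,-0.005,0.15],"rotation":[0,0,0],"claw":0},{"offset":[-0.003,-0.005,0.19],"rotation":[0,0,0],"claw":0},{"offset":[-0.003,-0.005,0.215],"rotation":[0,0,0],"claw":0},{"offset":[-0.003,-0.005,0.225],"rotation":[0,0,0],"claw":0},{"offset":[-0.003,-0.005,0.225],"rotation":[0,0,0],"claw":0},{"offset":[-0.003,-0.005,0.225],"rotation":[0,0,0],"claw":0}]'

```text
clock: 13.4
tcp_pos: [0.5276, 0.0052, 0.0866]
orientation: [-2.279, -2.162, 0.002]
contact_force: [-3.1, -0.6, -0.0]
grip_width: 0.0631
gripper_force: 106.4
```

```bash
python3 m.py
```

```text
wrist +y face 908 0.0352 [-0.0007  0.0352]
wrist rail +y 5689 [0.038  0.0394 0.0609 0.0619]
scene +y face 110 0.0362 [0.0001 0.0362]
scene +x face 225 0.0345 [-0.0065  0.0345]
scene rail +y 395 [0.036  0.0363 0.063  0.0635]
t 13.5 tcp [0.5276 0.0052 0.0866] yaw_y -3.03 tilt z [-9.e-04 -3.e-04 -1.e+00] q [ 0.3   0.48 -0.53  2.    0.35  0.75 -0.5 ] w 0.063 F [-3.9  0.3  0.3] grip 106.5
offset [ 0.019 -0.     0.004]
yaw -3.4 dyaw -0.4 rot [-0.0004  0.0002  0.0032]
yaw 176.6 dyaw 179.6 rot [-3.0000e-04 -7.0000e-04 -1.5676e+00]
```

The jar is seated: its weight has come off the wrist at TCP z 0.0866 (expected 0.086), it is centred within 1 mm, and it is square. Unscrew counter-clockwise by 1.45 rad.

Call:
drive_tool --rows '[{"offset":[0,0,0],"rotation":[0,0,-0.03],"claw":0},{"offset":[0,0,0],"rotation":[0,0,-0.07],"claw":0},{"offset":[0,0,0],"rotation":[0,0,-0.11],"claw":0},{"offset":[0,0,0],"rotation":[0,0,-0.15],"claw":0},{"offset":[0,0,0],"rotation":[0,0,-0.19],"claw":0},{"offset":[0,0,0],"rotation":[0,0,-0.23],"claw":0},{"offset":[0,0,0],"rotation":[0,0,-0.27],"claw":0},{"offset":[0,0,0],"rotation":[0,0,-0.31],"claw":0},{"offset":[0,0,0],"rotation":[0,0,-0.35],"claw":0},{"offset":[0,0,0],"rotation":[0,0,-0.39],"claw":0},{"offset":[0,0,0],"rotation":[0,0,-0.43],"claw":0},{"offset":[0,0,0],"rotation":[0,0,-0.47],"claw":0},{"offset":[0,0,0],"rotation":[0,0,-0.51],"claw":0},{"offset":[0,0,0],"rotation":[0,0,-0.55],"claw":0},{"offset":[0,0,0],"rotation":[0,0,-0.59],"claw":0},{"offset":[0,0,0],"rotation":[0,0,-0.63],"claw":0},{"offset":[0,0,0],"rotation":[0,0,-0.67],"claw":0},{"offset":[0,0,0],"rotation":[0,0,-0.71],"claw":0},{"offset":[0,0,0],"rotation":[0,0,-0.725],"claw":0},{"offset":[0,0,0],"rotation":[0,0,-0.725],"claw":0}]'

```text
clock: 15.17
tcp_pos: [0.5297, 0.0055, 0.0889]
orientation: [0.272, 3.127, -0.0]
contact_force: [-8.0, -1.4, 19.5]
grip_width: 0.0631
gripper_force: 108.8
```

```bash
python3 m.py; python3 -c "
from h import *
print(get_obs()['moment'].round(2))"
```

```text
[-0.23  1.63 -0.02]
  return _methods._mean(a, axis=axis, dtype=dtype,
  ret = ret.dtype.type(ret / rcount)
Traceback (most recent call last):
  File "m.py", line 7, in <module>
    m=(abs(u)<.028)&(v>.02)&(v<.05); print(n,'+y face',m.sum(),np.median(v[m]).round(4),np.polyfit(u[m],v[m],1).round(4))
                                                                                        ~~~~~~~~~~^^^^^^^^^^^^^
TypeError: expected non-empty vector for x
```

Turned 83° and the seal pushed the cap up. Now a gentle trial lift, checking whether the wrist carries the jar.

Call:
drive_tool --rows '[{"offset":[0,0,-0.02],"rotation":[0,0,0],"claw":0},{"offset":[0,0,-0.04],"rotation":[0,0,0],"claw":0},{"offset":[0,0,-0.06],"rotation":[0,0,0],"claw":0},{"offset":[0,0,-0.06],"rotation":[0,0,0],"claw":0},{"offset":[0,0,-0.06],"rotation":[0,0,0],"claw":0}]'

```text
clock: 15.68
tcp_pos: [0.5286, 0.0053, 0.0957]
orientation: [0.273, 3.129, 0.001]
contact_force: [-0.0, 0.1, -1.2]
grip_width: 0.0632
gripper_force: 106.4
```

```bash
cat > j.py <<'E'
from h import *
s=snap('scene')
a=np.radians(-3.4); ex=np.array([np.cos(a),np.sin(a)]); ey=np.array([-np.sin(a),np.cos(a)]); c=np.array([.5277,.005])
P=cloud(s).reshape(-1,3); u=(P[:,:2]-c)@ex; v=(P[:,:2]-c)@ey; z=P[:,2]
for n,p,q in(('+y',u,v),('+x',v,u)):
    m=(abs(p)<.03)&(q>.025)&(q<.05)&(z>.04)&(z<.14); zz=z[m]; b=m&(z<.08)
    print(n,m.sum(),'q',np.median(q[b]).round(4),'slope',np.polyfit(p[b],q[b],1).round(3),'hist z',np.histogram(zz,np.arange(.04,.142,.005))[0])
plan([.5277,.005,.1],80)
E
python3 j.py
```

```text
+y 446 q 0.0362 slope [0.087 0.036] hist z [22 19 18 22 12 21 17 21 34 62  0  1 13 21 29 30 27 35 23 19]
+x 776 q 0.0356 slope [-0.088  0.036] hist z [40 48 47 50 44 51 45 48 70 76  5 10 36 39 39 42 41 45  0  0]
t 15.73 tcp [0.5285 0.0052 0.0956] yaw_y 80.03 tilt z [ 8.e-04  3.e-04 -1.e+00] q [ 0.56  0.57 -0.88  1.98  0.58  0.86  0.76] w 0.0629 F [ 0.   0.1 -0.4] grip 106.4
offset [ 0.005 -0.003 -0.029]
yaw 80 dyaw -0.0 rot [0.0002 0.0004 0.0003]
yaw 260 dyaw 180.0 rot [-6.0000e-04  4.0000e-04 -1.5705e+00]
```

The wrist carries only about 0.6 N, the cap alone, so it is free. The jar stays down, turned 0.09 rad in the brace as expected. Raise the rim about 13 mm above the mouth and hold.

Call:
drive_tool --rows '[{"offset":[0,0,-0.04],"rotation":[0,0,0],"claw":0},{"offset":[0,0,-0.08],"rotation":[0,0,0],"claw":0},{"offset":[0,0,-0.12],"rotation":[0,0,0],"claw":0},{"offset":[0,0,-0.16],"rotation":[0,0,0],"claw":0},{"offset":[0,0,-0.185],"rotation":[0,0,0],"claw":0},{"offset":[0,0,-0.185],"rotation":[0,0,0],"claw":0},{"offset":[0,0,-0.185],"rotation":[0,0,0],"claw":0},{"offset":[0,0,-0.185],"rotation":[0,0,0],"claw":0},{"offset":[0,0,-0.185],"rotation":[0,0,0],"claw":0},{"offset":[0,0,-0.185],"rotation":[0,0,0],"claw":0}]'

```text
clock: 16.57
tcp_pos: [0.5279, 0.0052, 0.123]
orientation: [-0.273, -3.129, 0.0]
contact_force: [-0.0, -0.6, -1.2]
grip_width: 0.0629
gripper_force: 106.3
```

```bash
python3 j.py
python3 - <<'E'
from h import *
f=load('scene'); cv2.imwrite('pics/final.png',cv2.resize(f['frame'][130:260,270:430,::-1],None,fx=4.5,fy=4.5,interpolation=cv2.INTER_CUBIC))
E
```

```text
+y 325 q 0.0362 slope [0.086 0.036] hist z [20 21 17 18 17 19 23 20 37 73  2  2  0  0  0  0  0 13 16 27]
+x 657 q 0.0356 slope [-0.088  0.036] hist z [45 49 45 46 52 43 52 49 68 78  9 16  1  1  0  0  0 21 37 45]
t 16.62 tcp [0.5279 0.0052 0.1231] yaw_y 80.04 tilt z [-4.e-04  0.e+00 -1.e+00] q [ 0.58  0.54 -0.91  1.96  0.54  0.91  0.79] w 0.0628 F [-0.3 -0.2 -0.2] grip 106.3
offset [ 0.001 -0.002  0.154]
yaw 80 dyaw -0.0 rot [-0.     -0.0002  0.0004]
yaw 260 dyaw 180.0 rot [ 3.0000e-04 -1.0000e-04 -1.5704e+00]
```

View pics/final.png

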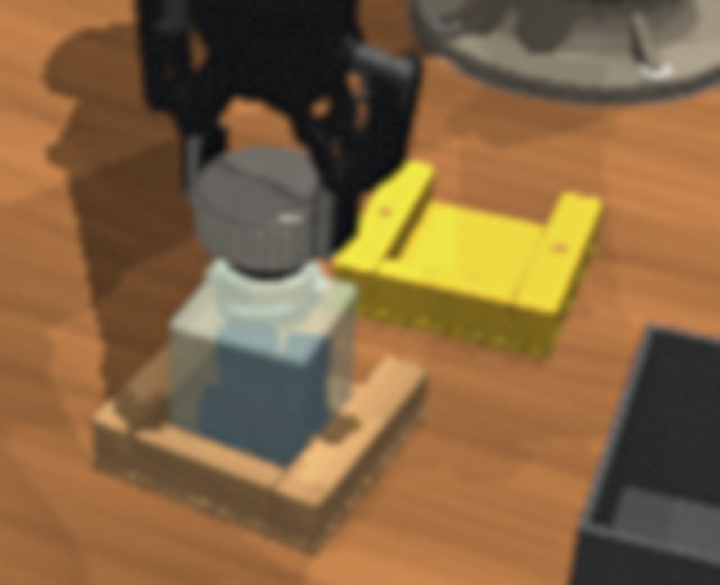

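The cap at (262,210) is held level above the jar's open neck at (265,285). Its rim is at z about 0.125, against 0.111 for the mouth. The jar stands in the oak brace. Hand in.

```bash
python3 -c "
from bench import hand_in
print(hand_in())"
```

```text
the job is handed in; nothing more can be done
None
```

I've handed the job in: the stub is in the bin, the jar stands in the oak brace, and the freed cap is held level about 14 mm above its mouth; I didn't recheck the mug, bottle and coasters, but the arm never went near them.

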